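# Fill the case, then scan its ticket

## Task

Finish the packing case: stand the tall round jar and the tall square canister upright in its two empty places, one in each, whichever way round, down on the case floor among the short jars that are already there, and let go of them. Then draw the hand scanner straight up out of its stand, turn it nose-down (clearly steeper than 30 degrees below level) and aim its window at the middle of the code on the clipboard from 10 to 30 cm away; finish while holding it there, still and raised, touching nothing but the gripper. Do not knock over or push away the other things on the table.

Things in the scene. Friction and masses are not known exactly. Their poses are not given: they have to be found in the camera images.
- case: open cardboard packing case, fixed: 144 (x) x 211 (y) x 55 mm high outside, walls and floor 5 mm thick; origin under its centre at table height, x along its short side, y along its long side, z up. Inside are six places in a grid, 2 along x and 3 along y, 67 mm apart; four hold short jars, two are empty
- gap0_mid (a point): middle of one empty place, on the case floor: a round white paper disc 50 mm across and 1 mm thick, seen only, that carries nothing. The place is 67 x 67 mm, squared to the case's sides. Which of the six places are empty varies
- gap1_mid (a point): middle of the other empty place, on the case floor: a round white paper disc 50 mm across and 1 mm thick, seen only, that carries nothing. The place is 67 x 67 mm, squared to the case's sides. Which of the six places are empty varies
- jar_center (a point): the tall round jar (amber glass, brass lid, paper label), loose, straight-sided, 60 mm across body and lid, 105 mm high, about 0.3 kg: its centre, half-way up (52.5 mm above its underside); z up along the jar. It stands on the table to the robot's left
- canister_center (a point): the tall square canister (aluminium, paper band, brass top), loose: 58 x 58 mm, 105 mm high (the top 8 mm is 52 x 52 mm), about 0.3 kg: its centre, half-way up (52.5 mm above its underside); x and y across its flat sides, z up. It stands on the table to the robot's left
- packed0: a short jar already in the case, loose, 63 mm across, 62 mm high, origin at the centre of its underside, z up. Stays in the case
- packed1: a short jar already in the case, loose, 63 mm across, 62 mm high, origin at the centre of its underside, z up. Stays in the case
- packed2: a short jar already in the case, loose, 63 mm across, 62 mm high, origin at the centre of its underside, z up. Stays in the case
- packed3: a short jar already in the case, loose, 63 mm across, 62 mm high, origin at the centre of its underside, z up. Stays in the case
- stand: black scanner stand, fixed: base plate 110 (x) x 90 (y) x 20 mm, on it an upright open-topped socket, 49 x 45 mm outside, 37 x 33 mm inside, rim 75 mm above the table, floor 20 mm above the table; origin under its centre at table height; x is the way the scanner's window faces while it stands there
- scanner: grey hand-held code scanner, gun-shaped, loose, about 0.2 kg, standing in the stand: an upright handle 30 (x) x 26 (y) x 110 mm long, whose lower 55 mm is in the socket, and on it a box-shaped head 105 long (x, from -34 to +70 mm) x 42 wide (y) x 38 mm high. Origin at the centre of the handle's lower end; x is the way the window looks, z runs up along the handle, the head spans z 110 to 148 mm. Draw it straight up out of the socket
- scanner_head (a point): point inside the scanner's head, close above its centre of mass, a good place to grip it across its 42 mm width (y): 12 mm ahead (x) of the handle's axis, 129 mm above the handle's lower end; axes as the scanner's
- scanner_window (a point): centre of the dark window on the front end of the scanner's head, 58.5 mm ahead of scanner_head along x; x points straight out of the window, along its line of sight
- scanner_foot (a point): centre of the lower end of the scanner's handle; axes as the scanner's
- ticket (a point): middle of the black square-pattern code (46 mm square) on the white ticket lying face up on a small clipboard, 5 mm above the table; z up
- clipboard: small brown clipboard, 115 (x) x 100 (y) x 4 mm, fixed flat on the table, with a steel clip at its +x end; origin under its centre; the code's middle is 8 mm from it towards -x
- short_jar_a: bystander: short jar on the table in front of the robot, 63 mm across, 62 mm high, origin under its centre
- short_jar_b: bystander: short jar at the far left, 63 mm across, 62 mm high, origin under its centre
- label_roll: bystander: roll of white labels lying flat, 90 mm across, 40 mm high, origin under its centre
- lids: bystander: stack of three brass jar lids, 66 mm across, 38 mm high, origin under its centre
- spray: bystander: white bottle with a blue cap, 70 mm across, 200 mm high, beyond the case, origin under its centre
- tub: bystander: white tub, 90 mm across, 60 mm high, at the far right, origin under its centre
Things that resemble listed ones, but are neither listed nor needed, are in the scene too. There is more than one size of the clipboard; the one meant has the size given above.

How it is judged:
By the outcome, as a careful person would: the job done as asked, in the order asked, and still so for the second after the job is handed in, while the arm keeps its last pose, push and grip.
It also fails if it takes over 66 s, if anything falls off the work surface, if the arm or the gripper's body presses on something with over 40 N, if the wrist force passes 120 N, or if a joint passes its speed limit or range.

## Robot

A 6-joint arm with a two-finger parallel gripper is mounted at the origin on the work surface. World frame = base frame: x ahead of the robot, y to its left, z up, the work surface at z = 0. Lengths are in mm, angles in rad, forces in N, time in s.
With the tool pointing down it reaches from about 275 to 1000 mm from the base axis. Payload 8.4 kg.
Tool frame: the origin (TCP) lies midway between the tips of the shut fingers; the grasp point (between the pads) lies 19 mm behind it; z points along the fingers, y is the line along which they close (so a half turn about z gives the same grasp; the last joint's range is limited). The gripper opens to 85 mm and grips with 20 to 120 N. Pads are 22 mm wide; open, the fingers measure 114 mm over their backs; the gripper's body (76 mm by 85 mm) begins 54 mm behind the grasp point. The pads swing forward as they close: fully open they stand 13 mm farther back than shut.
Start: joints at [1.212, 0.353, 1.633, -0, 1.155, -0.002], TCP at [218.297, 585.64, 231.281] pointing down, gripper open.
Joint ranges: [-2.63, 2.63], [-0.92, 2.1], [0.06, 2.66], [-1.3, 4.44], [0, 2.69], [-3.02, 3.02]. Speed limits (rad/s): [2.22, 2.22, 2.79, 3.14, 3.14, 3.14].

## Interface

Orientations are given as [roll, pitch, yaw] about the fixed x, y, z axes, in that order (R = Rz(yaw) Ry(pitch) Rx(roll)).
In Python, from rig import telemetry, optics, r gives the robot as it stands.
- The arm moves only by the tool play_rows, never from a script. Its arguments are lists of equal length, an entry for each row: "dp": the shift along the tool's x, y, z in units of 40 mm (1.0 is 40 mm), a list of three; "rot": the turn, a rotation vector about the tool's x, y, z in units of 6 degrees (1.0 is 6 degrees), a list of three. In form: {"dp": [[tx, ty, tz], ...], "rot": [[ax, ay, az], ...]}. A call has 1 to 5 rows; each row is the pose to reach, as a shift and turn from the pose commanded when the call began, along the tool's axes at that moment; what a row does not reach only later rows make up. A row lasts 1/12 s, in which the tool goes at most 41.7 mm and 7.16 degrees, less where a joint would pass 70% of its speed; a pose out of reach is approached as far as the arm can. A call with a gripper value outside its range is refused whole. "fingers" is the opening, from 0 (shut) to 1 (fully open), set as the call begins (left out, the last holds). The fingers move at their own pace and stop on an object; "grip_force" is the grip in N (left out, the last holds). Time passes only in rows, so rows that repeat a pose let the fingers close. It gives the time, the measured TCP pose, the force, the opening and the grip force at its end, in the units of the state.
- telemetry.sense(): the state, without advancing time (a new reading comes with each control period).
- optics.grab_frame(name): name is "side" or "top"; returns a dict with "color" (400x640x3 uint8, red, green, blue), "mtx" (3x3 intrinsics, pixels), "R" (3x3) and "t" (3): a world point X has camera coordinates R X + t. Camera axes: x right, y down, z forward; pixel columns grow to the right and rows downward; lengths in mm; the calibration is good to about 2 mm. A picture is of the moment at which its call begins. There is no depth.
- r.sign_off(): hands the job in; it is judged then, once.
The state is a dict: "clock": time; "qpos": joint angles; "qvel": joint speeds; "joint_efforts": joint torques, N m; "eef_pos": TCP position; "tcp_rot": TCP orientation; "contact_force": force on the tool from outside, world axes, zero at the start; "wrist_torque": the same for the moment, N m; "opening": opening from 0.0 (shut) to 1.0 (fully open); "grasp_force": force on a finger pad.
Only numpy, scipy, OpenCV 4.12 (cv2) and the standard library are available. Lean on these libraries where they do the work, as an engineer would, in place of code of your own. Each camera call takes 0.05 s, during which the arm holds its last target. There are 200 camera calls.

## Working session

There is one attempt and no reset: what is moved stays moved. The work goes in short steps, Python scripts to look and compute and a tool call to move; the robot and the scene stay as the last step left them, time stands still between calls to the robot, and variables do not carry over. Pictures are saved under pics/ and viewed, at most 10 in all, crops included, and the job is handed in when it is done.

Besides the shell and the picture viewer there is one more tool, called after "Request:" as name(argument=value, ...) on one line, values as JSON. play_rows: Moves the arm, as the interface text tells. Its arguments: {"type":"object","properties":{"dp":{"type":"array"},"rot":{"type":"array"},"fingers":{"type":"number"},"grip_force":{"type":"number"}},"required":["dp","rot"]}

```bash
ls; mkdir -p pics; python3 - <<'E'
from rig import telemetry, optics, r
import cv2,pickle
s=telemetry.sense();print({k:s[k] for k in('clock','eef_pos','tcp_rot','opening')})
for n in('side','top'):
    f=optics.grab_frame(n);pickle.dump(f,open(f'{n}0.pkl','wb'))
    cv2.imwrite(f'pics/{n}0.png',cv2.resize(f['color'][:,:,::-1],(800,500),interpolation=cv2.INTER_CUBIC))
    print(n,f['mtx'],f['R'],f['t'])
E
```

```text
pics
{'clock': 0.0, 'eef_pos': array([218.14224999, 585.19857148, 230.56770005]), 'tcp_rot': array([-3.14022982e+00, -2.36480184e-05,  2.78475511e+00]), 'opening': 0.9993511022532859}
side [[367.63365743   0.         321.79331483]
 [  0.         367.63365743 200.71203524]
 [  0.           0.           1.        ]] [[ 0.98445877 -0.17549645 -0.00647519]
 [-0.13430487 -0.72861111 -0.67163089]
 [ 0.11315094  0.66206257 -0.74085763]] [-506.87249246  139.62389536 1275.83764232]
top [[445.32567074   0.         317.40731545]
 [  0.         445.32567074 205.91413204]
 [  0.           0.           1.        ]] [[-0.00113454 -0.99998647 -0.00507702]
 [-0.98647129  0.00195145 -0.16392249]
 [ 0.16393018  0.00482236 -0.98646016]] [  18.78666746  523.23090925 1271.27076373]
```

View pics/top0.png

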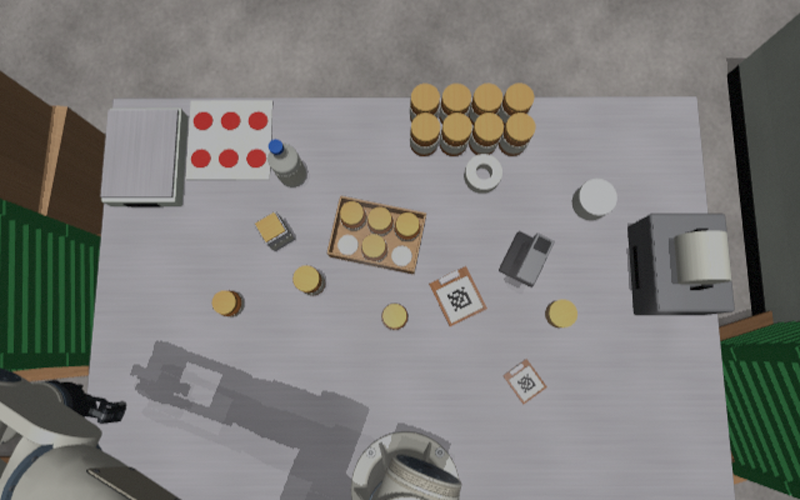

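View pics/side0.png

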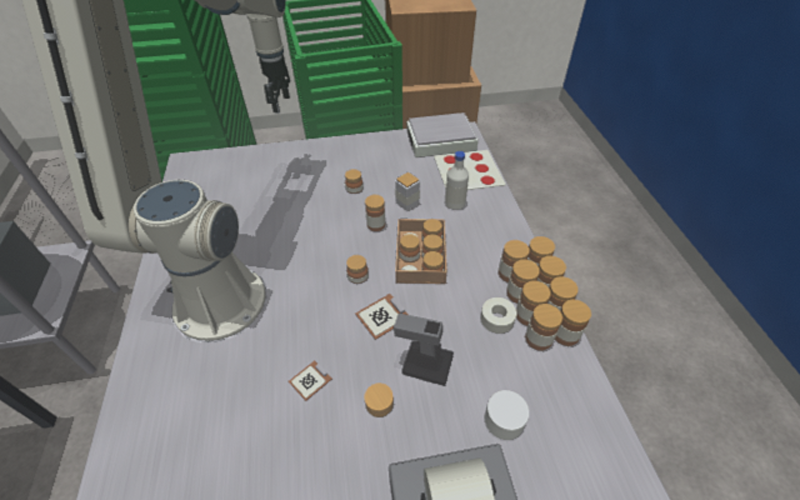

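The top view shows the case at (377,235) with white discs at (347,245) and (401,256). The round jar is at (307,279) or (226,302), and the canister is at (272,228). The scanner is at (525,258). There are two clipboards, at (459,297) and (525,381), so I'll enlarge both areas.

```bash
cat > h.py <<'E'
import numpy as np,cv2,pickle
from scipy.spatial.transform import Rotation as Ro
def ray(f,u,v,z):
    c=-f['R'].T@f['t']; d=f['R'].T@np.linalg.solve(f['mtx'],[u,v,1.]); return c+d*(z-c[2])/d[2]
def proj(f,X):
    p=f['mtx']@(f['R']@np.asarray(X,float)+f['t']); return p[:2]/p[2]
def tri(fs,uvs):
    P=[f['mtx']@np.c_[f['R'],f['t']] for f in fs]
    X=cv2.triangulatePoints(P[0],P[1],np.float64(uvs[0]).reshape(2,1),np.float64(uvs[1]).reshape(2,1)).ravel();return X[:3]/X[3]
def load(n): return pickle.load(open(n+'.pkl','rb'))
def crop(f,x0,y0,w,h,s,name):
    a=cv2.resize(f['color'][y0:y0+h,x0:x0+w,::-1],None,fx=s,fy=s,interpolation=cv2.INTER_CUBIC)
    for i in range(0,w,20): cv2.line(a,(i*s,0),(i*s,6),(0,0,255),1);cv2.putText(a,str(x0+i),(i*s,16),0,.35,(0,0,255))
    for i in range(0,h,20): cv2.line(a,(0,i*s),(6,i*s),(0,0,255),1);cv2.putText(a,str(y0+i),(8,i*s+4),0,.35,(0,0,255))
    cv2.imwrite('pics/'+name+'.png',a)
E
python3 - <<'E'
from h import *
t=load('top0');s=load('side0')
crop(t,330,180,130,148,4,'tA')
crop(t,165,150,190,110,4,'tB')
crop(s,220,210,150,115,5,'sA')
E
```

```text
(no output)
```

View pics/tA.png

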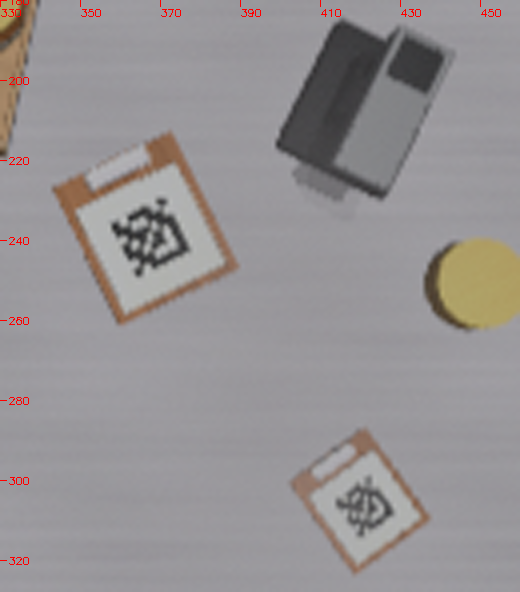

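View pics/tB.png

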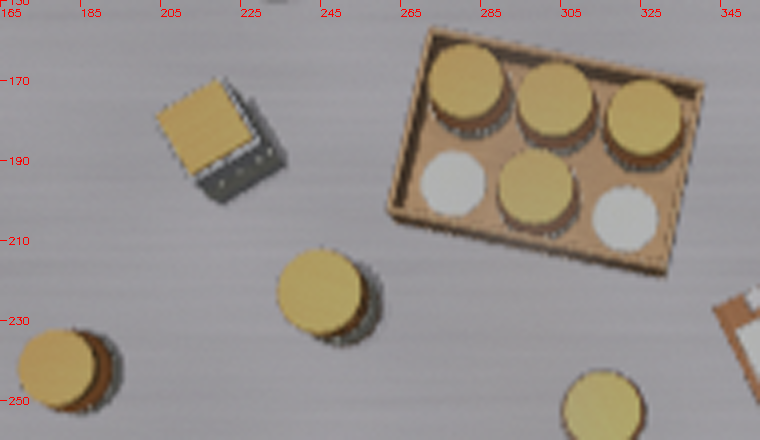

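View pics/sA.png

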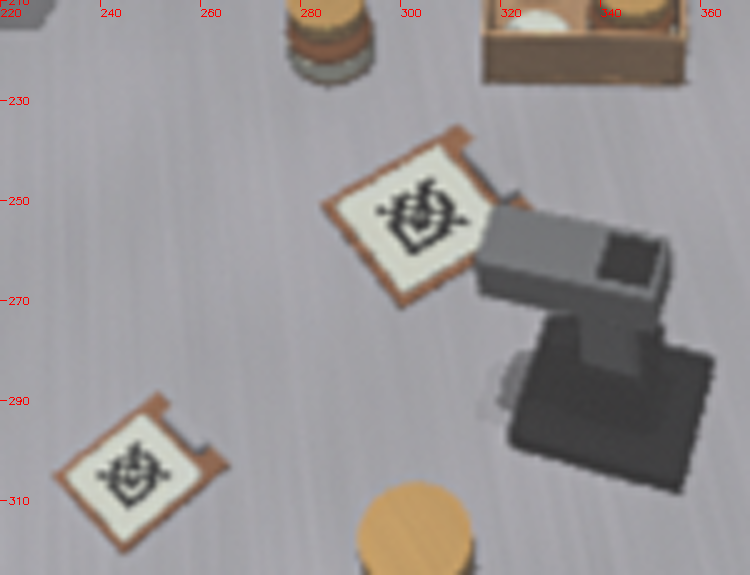

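The side crop shows that the jar at 800-scale (375,212) is tall, and it matches top (307,279). The one at (354,181) is the short bystander. There are two clipboards, at top (361,237) (big) and (420,305) (small), and I'll decide between them by size. The scanner's long nose points towards the robot, with its front edge at crop (332–385,165–198).

```bash
python3 - <<'E'
from h import *
np.set_printoptions(precision=1,suppress=True)
t=load('top0');s=load('side0')
A=lambda X,Y,z:ray(t,330+(X-1.5)/4,180+(Y-1.5)/4,z)
B=lambda X,Y,z:ray(t,165+(X-1.5)/4,150+(Y-1.5)/4,z)
for n,c,z in(('big',[(52,188),(170,132),(238,266),(120,325)],4),('small',[(291,482),(364,428),(430,518),(356,573)],4),('head',[(402,25),(455,52),(385,198),(332,165)],168)):
    P=np.array([A(x,y,z) for x,y in c]); print(n,P.mean(0),[np.linalg.norm(P[i]-P[(i+1)%4]) for i in range(4)],np.degrees(np.arctan2(*(P[2]-P[1])[1::-1])),np.degrees(np.arctan2(*(P[3]-P[0])[1::-1])))
print('code',A(150,237,5))
for n,c,z in(('can',[(157,118),(219,78),(255,136),(195,173)],105),('case',[(430,28),(703,85),(665,272),(390,210)],55)):
    P=np.array([B(x,y,z) for x,y in c]); print(n,P.mean(0),[np.linalg.norm(P[i]-P[(i+1)%4]) for i in range(4)],[np.degrees(np.arctan2(*(P[(i+1)%4]-P[i])[1::-1])) for i in range(4)])
# segment lids & discs
im=t['color'];hsv=cv2.cvtColor(im,cv2.COLOR_RGB2HSV)
def cen(m,u,v):
    n,l,st,c=cv2.connectedComponentsWithStats(m.astype(np.uint8)); k=l[v,u]; return c[k],st[k]
for nm,(u,v),z in(('jar',(245,223),105),('can',(215,181),105)):
    m=(hsv[...,1]>90)&(hsv[...,2]>130)&(hsv[...,0]<35)
    c,st=cen(m,u,v);print(nm,c,st,ray(t,*c,z))
for u,v in((278,195),(321,204)):
    m=(hsv[...,1]<40)&(hsv[...,2]>185)
    c,st=cen(m,u,v);print('disc',c,st,ray(t,*c,6))
for nm,(u,v) in(('jar?',(300,158)),):
    m=(hsv[...,1]>90)&(hsv[...,2]>110)&(hsv[...,0]<35)
    print(proj(s,B(320,292,105)),proj(s,B(206,126,105)))
E
```

```text
big [ 436.5 -127.3    4. ] [np.float64(99.41096793859333), np.float64(112.58164751681169), np.float64(99.17099575504527), np.float64(114.03488842597419)] -154.36649895034665 -154.2444008153946
small [ 236.  -281.1    4. ] [np.float64(67.40683970523095), np.float64(79.27383160701909), np.float64(67.87601968815459), np.float64(79.05096120835992)] -144.82631324706998 -145.1664085509609
head [ 499.  -277.3  168. ] [np.float64(39.286017901633045), np.float64(110.49688418004384), np.float64(40.654978456497716), np.float64(107.18101188306402)] 152.61828441221593 151.9821404060277
code [ 429.1 -130.9    5. ]
can [584.8 305.  105. ] [np.float64(52.01485669036817), np.float64(50.25609749685076), np.float64(49.42267959601992), np.float64(49.03701734471533)] [np.float64(-55.955303597367994), np.float64(-147.43792691977075), np.float64(122.63058302308396), np.float64(35.57190083448102)]
case [579.1  65.3  55. ] [np.float64(207.74622964327096), np.float64(142.7276314292037), np.float64(206.43777708438782), np.float64(140.31035301174003)] [np.float64(-102.26253010497128), np.float64(168.27873873618591), np.float64(77.06126073928023), np.float64(-11.171700603119978)]
jar [244.5 222.4] [235 213  20  20 331] [466.5 221.6 105. ]
can [215.6 181.4] [204 171  24  23 305] [584.2 306.7 105. ]
disc [319.5 199.5] [     0      0    640    400 256000] [549.2  11.8   6. ]
disc [319.5 199.5] [     0      0    640    400 256000] [549.2  11.8   6. ]
[298.7 160. ] [325.5 142.6]
```

The big clipboard measures 114 x 99 mm, which fits 115 x 100; the small one is 79 x 67. So the one meant is at top px (367,239), with its code at (429,-131). Next I plan the jar approach.

```bash
cat >> h.py <<'E'
def down(deg): return Ro.from_euler('xyz',[np.pi,0,np.radians(deg)])
def go(*wps, start=None):
    """wps: (x,y,z,Rotation) chained; prints dp/rot units from each previous pose"""
    from rig import telemetry
    s=telemetry.sense()
    p,R=(np.array(s['eef_pos']),Ro.from_euler('xyz',s['tcp_rot'])) if start is None else start
    print('at',np.round(p,1),np.round(np.degrees(R.as_euler('xyz')),1),'clk',round(s['clock'],2),'open',round(s['opening'],3),'gf',np.round(s['grasp_force'],1),'F',np.round(s['contact_force'],1),'q',np.round(s['qpos'],2))
    for x,y,z,Q in wps:
        d=R.inv().apply(np.array([x,y,z])-p)/40; w=np.degrees((R.inv()*Q).as_rotvec())/6
        print('dp',np.round(d,2),'rot',np.round(w,2),'|rows>=',int(np.ceil(max(np.linalg.norm(d)*40/41.7,np.linalg.norm(w)*6/7.16))))
        p,R=np.array([x,y,z],float),Q
E
python3 - <<'E'
from h import *
t=load('top0')
print(ray(t,277.9,195.1,6),ray(t,321.1,204.1,6))
D=down(160)
go((466.5,221.6,180,D),(466.5,221.6,62,D))
E
```

```text
[563.12148343 138.62447925   6.        ] [535.01101395   6.92935461   6.        ]
at [218.1 585.2 230.6] [-179.9   -0.   159.6] clk 0.1 open 1.0 gf 0.0 F [-0.2 -0.5 -1. ] q [ 1.21  0.35  1.63  0.    1.16 -0.  ]
dp [-8.99 -6.35  1.27] rot [-0.01 -0.   -0.07] |rows>= 11
dp [ 0.   -0.    2.95] rot [0. 0. 0.] |rows>= 3
```

Request:
play_rows(dp=[[-0.85,-0.6,0.12],[-1.7,-1.2,0.24],[-2.5,-1.8,0.36],[-3.35,-2.4,0.48],[-4.2,-3.0,0.6]], rot=[[0,0,0],[0,0,0],[0,0,0],[0,0,0],[0,0,0]], fingers=1)

```text
clock: 0.52
eef_pos: [333.9, 413.1, 206.9]
tcp_rot: [-3.141, -0.0, 2.785]
contact_force: [1.9, 0.4, 0.4]
opening: 0.999
grasp_force: 0.0
```

Request:
play_rows(dp=[[-0.85,-0.6,0.12],[-1.7,-1.2,0.24],[-2.5,-1.8,0.36],[-3.35,-2.4,0.48],[-4.2,-3.0,0.6]], rot=[[0,0,0],[0,0,0],[0,0,0],[0,0,0],[0,0,0]])

```text
clock: 0.93
eef_pos: [449.3, 242.2, 183.1]
tcp_rot: [-3.141, -0.0, 2.785]
contact_force: [0.7, 0.7, 0.7]
opening: 1.0
grasp_force: 0.0
```

Request:
play_rows(dp=[[-0.4,-0.2,0],[-0.59,-0.35,0.07],[-0.59,-0.35,0.07]], rot=[[0,0,0],[0,0,0],[0,0,0]])

```text
clock: 1.18
eef_pos: [466.5, 221.4, 179.9]
tcp_rot: [-3.141, -0.001, 2.782]
contact_force: [0.6, -0.1, -0.3]
opening: 1.002
grasp_force: 0.0
```

```bash
python3 - <<'E'
from h import *
D=down(160)
go((466.5,221.6,62,D))
E
```

```text
at [466.5 221.4 179.9] [-180.    -0.   159.4] clk 1.18 open 1.002 gf 0.0 F [ 0.6 -0.1 -0.3] q [ 0.44  0.24  1.91 -0.    0.98 -0.77]
dp [-0.    0.01  2.95] rot [-0.01 -0.01 -0.1 ] |rows>= 3
```

Request:
play_rows(dp=[[0,0,0.7],[0,0,1.4],[0,0,2.1],[0,0,2.7],[0,0,2.95]], rot=[[0,0,0],[0,0,0],[0,0,0],[0,0,0],[0,0,0]])

```text
clock: 1.6
eef_pos: [463.3, 223.3, 59.8]
tcp_rot: [-3.139, -0.003, 2.786]
contact_force: [-1.4, -0.8, -0.0]
opening: 0.999
grasp_force: 0.0
```

Request:
play_rows(dp=[[0,0,0],[0,0,0],[0,0,0],[0,0,0],[0,0,0]], rot=[[0,0,0],[0,0,0],[0,0,0],[0,0,0],[0,0,0]], fingers=0, grip_force=40)

```text
clock: 2.02
eef_pos: [466.5, 223.1, 63.6]
tcp_rot: [3.14, 0.001, 2.785]
contact_force: [0.1, -0.5, -3.6]
opening: 0.688
grasp_force: 43.6
```

Request:
play_rows(dp=[[0,0,0],[0,0,0],[0,0,0],[0,0,0]], rot=[[0,0,0],[0,0,0],[0,0,0],[0,0,0]])

```text
clock: 2.35
eef_pos: [466.6, 223.0, 63.4]
tcp_rot: [3.141, 0.001, 2.785]
contact_force: [-1.9, 0.6, 7.2]
opening: 0.694
grasp_force: 44.3
```

Request:
play_rows(dp=[[0,0,-0.3],[0,0,-1.1],[0,0,-1.9],[0,0,-2.7],[0,0,-3.2]], rot=[[0,0,0],[0,0,0],[0,0,0],[0,0,0],[0,0,0]])

```text
clock: 2.77
eef_pos: [466.7, 223.0, 193.5]
tcp_rot: [3.14, 0.002, 2.785]
contact_force: [1.1, 0.4, -3.4]
opening: 0.691
grasp_force: 45.2
```

```bash
python3 - <<'E'
from h import *
D=down(160)
go((534.4,6.9,191,D),(534.4,6.9,90,D))
E
```

```text
at [466.7 223.  193.5] [1.799e+02 1.000e-01 1.595e+02] clk 2.77 open 0.691 gf 45.2 F [ 1.1  0.4 -3.4] q [ 0.44  0.23  1.9  -0.    1.01 -0.77]
dp [-3.47 -4.47  0.06] rot [ 0.02  0.02 -0.08] |rows>= 6
dp [ 0.   -0.    2.52] rot [0. 0. 0.] |rows>= 3
```

Request:
play_rows(dp=[[-0.25,-0.32,0],[-0.75,-0.97,0],[-1.25,-1.61,0],[-1.75,-2.25,0],[-2.2,-2.83,0]], rot=[[0,0,0],[0,0,0],[0,0,0],[0,0,0],[0,0,0]])

```text
clock: 3.18
eef_pos: [508.9, 84.3, 190.5]
tcp_rot: [-3.141, -0.0, 2.785]
contact_force: [0.7, -0.5, -4.4]
opening: 0.696
grasp_force: 45.4
```

Request:
play_rows(dp=[[-0.45,-0.58,0],[-0.85,-1.1,0],[-1.15,-1.48,0],[-1.27,-1.64,0.06],[-1.27,-1.64,0.06]], rot=[[0,0,0],[0,0,0],[0,0,0],[0,0,0],[0,0,0]])

```text
clock: 3.6
eef_pos: [533.5, 5.3, 187.6]
tcp_rot: [-3.141, -0.001, 2.783]
contact_force: [0.9, 0.3, -4.5]
opening: 0.688
grasp_force: 45.3
```

```bash
python3 - <<'E'
from h import *
from rig import optics
go((534.4,6.9,85,down(160)))
t=optics.grab_frame('top');s=optics.grab_frame('side')
pickle.dump(t,open('top1.pkl','wb'));pickle.dump(s,open('side1.pkl','wb'))
p=proj(t,(534,7,110)).astype(int);q=proj(s,(534,7,110)).astype(int)
a=[cv2.resize(f['color'][v-60:v+50,u-50:u+50,::-1],None,fx=4,fy=4,interpolation=cv2.INTER_CUBIC) for f,(u,v) in((t,p),(s,q))]
print(p,q)
cv2.imwrite('pics/h1.png',np.hstack(a))
E
```

```text
at [533.5   5.3 187.6] [-180.    -0.   159.4] clk 3.6 open 0.688 gf 45.3 F [ 0.9  0.3 -4.5] q [ 0.01  0.26  1.87 -0.    1.01 -1.2 ]
dp [-0.01  0.05  2.56] rot [-0.   -0.01 -0.1 ] |rows>= 3
[321 198] [326 197]
```

View pics/h1.png

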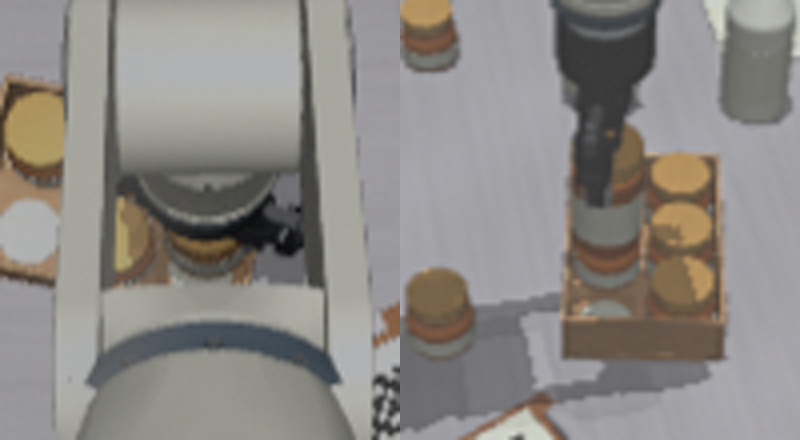

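The picture shows the jar held upright over the right-hand gap. In the side view its body centre is at crop (606,215), which is full px (327.5,191). I'll compare that with the prediction.

```bash
python3 - <<'E'
from h import *
s=load('side1')
for z in (126,150,175): print(z,proj(s,(533.5,5.3,z)),proj(s,(543.5,5.3,z)))
print(proj(s,(534.4,6.9,6)), proj(load('top0'),(466.5,223,105)))
g=cv2.cvtColor(s['color'],cv2.COLOR_RGB2GRAY)
for v in (188,192,196):print(v,list(g[v,312:342]))
E
```

```text
126 [326.68685592 194.66086702] [329.58359029 194.27056282]
150 [326.711175   189.74990254] [329.64977118 189.35847367]
175 [326.73726736 184.48084628] [329.72077584 184.08835412]
[326.73730864 216.88552656] [243.99729522 222.45964396]
188 [np.uint8(161), np.uint8(163), np.uint8(163), np.uint8(164), np.uint8(164), np.uint8(139), np.uint8(117), np.uint8(105), np.uint8(105), np.uint8(107), np.uint8(95), np.uint8(80), np.uint8(74), np.uint8(67), np.uint8(65), np.uint8(90), np.uint8(94), np.uint8(94), np.uint8(94), np.uint8(101), np.uint8(107), np.uint8(110), np.uint8(109), np.uint8(108), np.uint8(108), np.uint8(93), np.uint8(82), np.uint8(84), np.uint8(91), np.uint8(112)]
192 [np.uint8(159), np.uint8(162), np.uint8(164), np.uint8(165), np.uint8(165), np.uint8(156), np.uint8(125), np.uint8(106), np.uint8(104), np.uint8(106), np.uint8(110), np.uint8(112), np.uint8(114), np.uint8(115), np.uint8(116), np.uint8(116), np.uint8(115), np.uint8(116), np.uint8(117), np.uint8(115), np.uint8(115), np.uint8(112), np.uint8(108), np.uint8(106), np.uint8(114), np.uint8(97), np.uint8(100), np.uint8(142), np.uint8(155), np.uint8(153)]
196 [np.uint8(162), np.uint8(160), np.uint8(163), np.uint8(164), np.uint8(166), np.uint8(165), np.uint8(115), np.uint8(73), np.uint8(82), np.uint8(98), np.uint8(108), np.uint8(113), np.uint8(116), np.uint8(116), np.uint8(117), np.uint8(116), np.uint8(116), np.uint8(118), np.uint8(117), np.uint8(117), np.uint8(117), np.uint8(111), np.uint8(93), np.uint8(85), np.uint8(127), np.uint8(134), np.uint8(101), np.uint8(83), np.uint8(95), np.uint8(106)]
```

Request:
play_rows(dp=[[-0.01,0.05,0.4],[-0.01,0.05,1.1],[-0.01,0.05,1.8],[-0.01,0.05,2.3],[-0.01,0.05,2.6]], rot=[[0,0,0],[0,0,0],[0,0,0],[0,0,0],[0,0,0]])

```text
clock: 4.12
eef_pos: [532.8, 10.0, 81.9]
tcp_rot: [-3.141, -0.003, 2.786]
contact_force: [-0.9, -0.0, -2.7]
opening: 0.696
grasp_force: 45.3
```

Request:
play_rows(dp=[[0,0,0.1],[0,0,0.2],[0,0,0.3]], rot=[[0,0,0],[0,0,0],[0,0,0]])

```text
clock: 4.37
eef_pos: [535.2, 9.3, 72.6]
tcp_rot: [3.141, 0.001, 2.786]
contact_force: [0.2, -1.0, -2.8]
opening: 0.699
grasp_force: 45.3
```

Request:
play_rows(dp=[[0,-0.06,0],[0,-0.06,0.05],[0,-0.06,0.09],[0,-0.06,0.11],[0,-0.06,0.11]], rot=[[0,0,0],[0,0,0],[0,0,0],[0,0,0],[0,0,0]])

```text
clock: 4.78
eef_pos: [534.4, 6.1, 68.5]
tcp_rot: [3.141, 0.001, 2.785]
contact_force: [-1.0, -1.1, 3.0]
opening: 0.691
grasp_force: 45.8
```

Request:
play_rows(dp=[[0,0,0],[0,0,0],[0,0,0],[0,0,0]], rot=[[0,0,0],[0,0,0],[0,0,0],[0,0,0]], fingers=0.9)

```text
clock: 5.12
eef_pos: [534.1, 6.3, 67.9]
tcp_rot: [3.141, 0.0, 2.785]
contact_force: [-0.1, -0.5, 0.6]
opening: 0.902
grasp_force: 0.0
```

Request:
play_rows(dp=[[0,0,-0.3],[0,0,-1],[0,0,-1.8],[0,0,-2.6],[0,0,-3.2]], rot=[[0,0,0],[0,0,0],[0,0,0],[0,0,0],[0,0,0]])

```text
clock: 5.53
eef_pos: [534.4, 6.3, 198.3]
tcp_rot: [3.141, 0.002, 2.785]
contact_force: [1.9, -0.7, -0.4]
opening: 0.899
grasp_force: 0.0
```

```bash
python3 - <<'E'
from h import *
# tool y along 33.7deg -> psi=123.7 ; or along 123.7 -> psi=213.7
D=down(123.7)
go((584.4,305.8,190,D),(584.4,305.8,61,D))
E
```

```text
at [534.4   6.3 198.3] [1.800e+02 1.000e-01 1.596e+02] clk 5.53 open 0.899 gf 0.0 F [ 1.9 -0.7 -0.4] q [ 0.01  0.25  1.86  0.    1.03 -1.21]
dp [1.44 7.45 0.21] rot [0.01 0.01 5.98] |rows>= 8
dp [ 0.   -0.    3.22] rot [0. 0. 0.] |rows>= 4
```

Request:
play_rows(dp=[[0.17,0.9,0],[0.35,1.8,0.05],[0.54,2.8,0.1],[0.73,3.8,0.1],[0.93,4.8,0.1]], rot=[[0,0,0.7],[0,0,1.5],[0,0,2.4],[0,0,3.4],[0,0,4.4]])

```text
clock: 5.95
eef_pos: [566.1, 200.9, 191.9]
tcp_rot: [3.141, 0.0, 2.318]
contact_force: [0.6, -0.7, -0.0]
opening: 0.903
grasp_force: 0.0
```

```bash
python3 - <<'E'
from h import *
D=down(123.7)
go((584.4,305.8,190,D),(584.4,305.8,61,D))
E
```

```text
at [566.1 200.9 191.9] [180.    0.  132.8] clk 5.95 open 0.903 gf 0.0 F [ 0.6 -0.7 -0. ] q [ 0.34  0.36  1.72 -0.    1.06 -0.41]
dp [1.61 2.12 0.05] rot [0.   0.   1.52] |rows>= 3
dp [ 0.   -0.    3.22] rot [0. 0. 0.] |rows>= 4
```

Request:
play_rows(dp=[[0.6,0.75,0],[1.15,1.5,0],[1.5,2.0,0.05],[1.6,2.12,0.05],[1.6,2.12,0.05]], rot=[[0,0,0.6],[0,0,1.2],[0,0,1.5],[0,0,1.5],[0,0,1.5]], fingers=1)

```text
clock: 6.37
eef_pos: [583.9, 305.5, 189.2]
tcp_rot: [-3.141, -0.0, 2.17]
contact_force: [-0.4, -1.1, -0.3]
opening: 1.0
grasp_force: 0.0
```

```bash
python3 - <<'E'
from h import *
D=down(123.7)
go((584.4,305.8,61,D))
E
```

```text
at [583.9 305.5 189.2] [-180.    -0.   124.3] clk 6.37 open 1.0 gf 0.0 F [-0.4 -1.1 -0.3] q [ 0.48  0.44  1.59  0.    1.1  -0.12]
dp [-0.    0.02  3.21] rot [-0.  -0.   0.1] |rows>= 4
```

Request:
play_rows(dp=[[0,0,0.8],[0,0,1.6],[0,0,2.4],[0,0,3.0],[0,0.02,3.21]], rot=[[0,0,0],[0,0,0],[0,0,0],[0,0,0],[0,0,0.1]])

```text
clock: 6.78
eef_pos: [582.3, 301.3, 57.6]
tcp_rot: [-3.135, -0.0, 2.156]
contact_force: [0.1, -1.4, -0.0]
opening: 1.003
grasp_force: 0.0
```

Request:
play_rows(dp=[[0,0,0],[0,0,0]], rot=[[0,0,0],[0,0,0]])

```text
clock: 6.95
eef_pos: [585.3, 303.6, 62.1]
tcp_rot: [3.141, 0.0, 2.156]
contact_force: [0.2, 0.6, 0.3]
opening: 0.999
grasp_force: 0.0
```

Request:
play_rows(dp=[[0,0,0],[0,0,0],[0,0,0],[0,0,0],[0,0,0]], rot=[[0,0,0],[0,0,0],[0,0,0],[0,0,0],[0,0,0]], fingers=0, grip_force=40)

```text
clock: 7.37
eef_pos: [586.2, 304.9, 63.6]
tcp_rot: [3.138, 0.001, 2.157]
contact_force: [0.4, 0.2, 5.6]
opening: 0.673
grasp_force: 41.7
```

Request:
play_rows(dp=[[0,0,0],[0,0,0],[0,0,0]], rot=[[0,0,0],[0,0,0],[0,0,0]])

```text
clock: 7.62
eef_pos: [586.2, 304.9, 63.6]
tcp_rot: [3.138, 0.001, 2.157]
contact_force: [0.4, -0.3, 5.4]
opening: 0.677
grasp_force: 41.7
```

Request:
play_rows(dp=[[0,0,-0.3],[0,0,-1.1],[0,0,-1.9],[0,0,-2.7],[0,0,-3.2]], rot=[[0,0,0],[0,0,0],[0,0,0],[0,0,0],[0,0,0]])

```text
clock: 8.03
eef_pos: [585.7, 304.8, 194.2]
tcp_rot: [3.138, 0.0, 2.157]
contact_force: [0.4, 0.8, -3.1]
opening: 0.671
grasp_force: 44.2
```

```bash
python3 - <<'E'
from h import *
D=down(78)
go((562.5,138.6,192,D))
E
```

```text
at [585.7 304.8 194.2] [179.8   0.  123.6] clk 8.03 open 0.671 gf 44.2 F [ 0.4  0.8 -3.1] q [ 0.48  0.44  1.59  0.    1.11 -0.11]
dp [-3.14 -2.78  0.04] rot [ 0.04 -0.01  7.59] |rows>= 7
```

Request:
play_rows(dp=[[-0.2,-0.2,0],[-0.7,-0.6,0],[-1.3,-1.1,0],[-1.8,-1.6,0],[-2.3,-2.0,0]], rot=[[0,0,0.7],[0,0,1.7],[0,0,2.8],[0,0,3.9],[0,0,4.9]])

```text
clock: 8.45
eef_pos: [567.9, 182.0, 190.5]
tcp_rot: [3.142, 0.0, 1.638]
contact_force: [1.0, 0.3, -3.9]
opening: 0.678
grasp_force: 44.0
```

```bash
python3 - <<'E'
from h import *
D=down(78)
go((562.3,137.8,192,D))
E
```

```text
at [567.9 182.  190.5] [180.    0.   93.9] clk 8.45 open 0.678 gf 44.0 F [ 1.   0.3 -3.9] q [ 0.31  0.35  1.74 -0.    1.06  0.24]
dp [-1.09 -0.21 -0.04] rot [0.   0.   2.64] |rows>= 3
```

Request:
play_rows(dp=[[-0.4,-0.07,0],[-0.8,-0.15,0],[-1.0,-0.2,-0.04],[-1.09,-0.21,-0.04],[-1.09,-0.21,-0.04]], rot=[[0,0,1],[0,0,1.9],[0,0,2.5],[0,0,2.6],[0,0,2.6]])

```text
clock: 8.87
eef_pos: [563.8, 138.7, 192.0]
tcp_rot: [3.141, -0.0, 1.371]
contact_force: [-0.5, 0.3, -3.2]
opening: 0.678
grasp_force: 44.1
```

Request:
play_rows(dp=[[0,0,0],[0,0,0]], rot=[[0,0,0],[0,0,0]])

```text
clock: 9.03
eef_pos: [563.9, 140.0, 191.3]
tcp_rot: [3.141, -0.0, 1.373]
contact_force: [-0.5, -0.5, -2.6]
opening: 0.673
grasp_force: 44.1
```

```bash
python3 - <<'E'
from h import *
from rig import optics
go((562.3,137.8,85,down(78)))
t=optics.grab_frame('top');s=optics.grab_frame('side')
pickle.dump(t,open('top2.pkl','wb'));pickle.dump(s,open('side2.pkl','wb'))
p=proj(t,(562,80,110)).astype(int);q=proj(s,(562,100,110)).astype(int)
a=[cv2.resize(f['color'][v-60:v+60,u-50:u+50,::-1],None,fx=4,fy=4,interpolation=cv2.INTER_CUBIC) for f,(u,v) in((t,p),(s,q))]
print(p,q)
cv2.imwrite('pics/h2.png',np.hstack(a))
for z in(130,150):print(proj(s,(562.3,137.8,z)))
E
```

```text
at [563.9 140.  191.3] [180.   -0.   78.7] clk 9.03 open 0.673 gf 44.1 F [-0.5 -0.5 -2.6] q [0.24 0.33 1.77 0.   1.05 0.44]
dp [-0.06 -0.03  2.66] rot [ 0.   -0.    0.11] |rows>= 3
[295 188] [329 177]
[327.76178559 166.65635297]
[327.79272437 162.53159479]
```

View pics/h2.png

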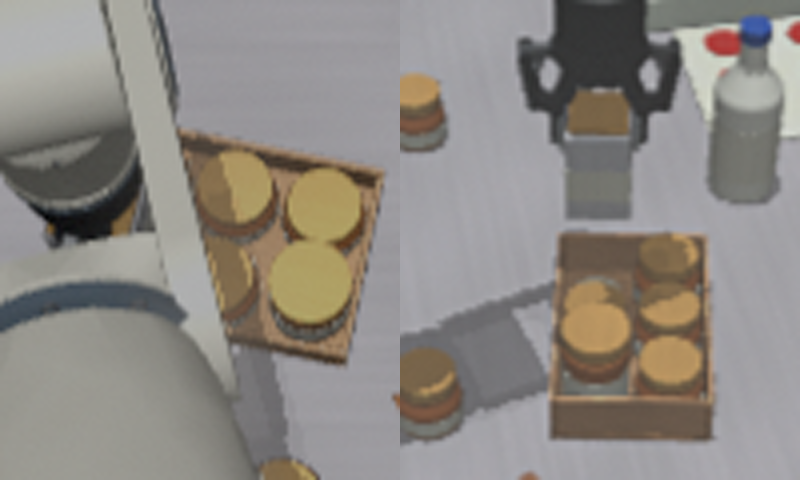

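The jar stands in the right-hand gap. The canister is held square over the left one, with its centre at 328.6 px against a predicted 328.3, so I'll lower it.

Request:
play_rows(dp=[[-0.06,-0.03,0.4],[-0.06,-0.03,1.1],[-0.06,-0.03,1.8],[-0.06,-0.03,2.4],[-0.06,-0.03,2.7]], rot=[[0,0,0.1],[0,0,0.1],[0,0,0.1],[0,0,0.1],[0,0,0.1]])

```text
clock: 9.55
eef_pos: [560.4, 137.3, 80.1]
tcp_rot: [-3.138, 0.002, 1.362]
contact_force: [-1.1, -0.5, -3.3]
opening: 0.67
grasp_force: 44.0
```

Request:
play_rows(dp=[[0,0,0.1],[0,0,0.2],[0,0,0.25]], rot=[[0,0,0],[0,0,0],[0,0,0]])

```text
clock: 9.8
eef_pos: [562.9, 137.5, 73.6]
tcp_rot: [3.141, -0.001, 1.361]
contact_force: [-0.3, -0.5, -2.8]
opening: 0.675
grasp_force: 44.0
```

Request:
play_rows(dp=[[0,0,0.04],[0,0,0.08],[0,0,0.12],[0,0,0.13],[0,0,0.13]], rot=[[0,0,0],[0,0,0],[0,0,0],[0,0,0],[0,0,0]])

```text
clock: 10.22
eef_pos: [562.7, 137.3, 68.6]
tcp_rot: [3.14, -0.001, 1.361]
contact_force: [0.0, -0.7, 2.9]
opening: 0.672
grasp_force: 44.4
```

Request:
play_rows(dp=[[0,0,0],[0,0,0],[0,0,0],[0,0,0]], rot=[[0,0,0],[0,0,0],[0,0,0],[0,0,0]], fingers=0.9)

```text
clock: 10.55
eef_pos: [562.2, 137.2, 67.8]
tcp_rot: [3.141, -0.0, 1.361]
contact_force: [0.2, 0.4, -0.8]
opening: 0.896
grasp_force: 0.0
```

Request:
play_rows(dp=[[0,0,-0.3],[0,0,-1],[0,0,-1.9],[0,0,-2.9],[0,0,-3.9]], rot=[[0,0,0],[0,0,0],[0,0,0],[0,0,0],[0,0,0]])

```text
clock: 10.97
eef_pos: [561.6, 137.1, 226.1]
tcp_rot: [-3.141, 0.0, 1.361]
contact_force: [1.0, 0.1, -0.0]
opening: 0.903
grasp_force: 0.0
```

```bash
python3 - <<'E'
from h import *
np.set_printoptions(precision=1,suppress=True)
t=load('top0');s=load('side0')
a=np.radians(152.3);d=np.array([np.cos(a),np.sin(a),0]);n=np.array([-d[1],d[0],0])
c=np.array([499,-277.3,168])
for sx,sy in((-52,-21),(-52,21),(52,21),(52,-21)):
    X=c+sx*d+sy*n;p=proj(s,X);q=proj(t,X);print('sA',(p-[220,210])*5+2,'tA',(q-[330,180])*4+1.5)
print('handle axis',c-18*d)
for n_,u,v,z in(('roll',483,172,40),('pack',425,127,100),('pack',519,127,100),('lids',562,313,38),('tub',597,197,60),('spray',285,160,100)):print(n_,ray(t,u/1.25,v/1.25,z))
D=down(152.3)
go((504.5,-280,210,D),(504.5,-280,125,D))
E
```

```text
sA [668.2 239.1] tA [398.5  27.4]
sA [649.1 301.3] tA [455.4  55.9]
sA [467.8 252.9] tA [388.8 192.9]
sA [491.2 193.2] tA [331.4 163.7]
handle axis [ 514.9 -285.7  168. ]
roll [ 733.5 -191.6   40. ]
pack [824.2 -49.  100. ]
pack [ 823.4 -269.5  100. ]
lids [ 392.1 -366.7   38. ]
tub [ 664.6 -456.7   60. ]
spray [744.2 277.6 100. ]
at [561.6 137.1 226.1] [-180.    0.   78.] clk 10.97 open 0.903 gf 0.0 F [ 1.   0.1 -0. ] q [0.2 0.3 1.7 0.  1.1 0.5]
dp [-10.5   0.8   0.4] rot [ -0.   -0.  -12.4] |rows>= 11
dp [-0.  -0.   2.1] rot [0. 0. 0.] |rows>= 3
```

Request:
play_rows(dp=[[-0.7,0.05,0],[-1.6,0.1,0],[-2.5,0.2,0],[-3.4,0.25,0],[-4.2,0.3,0]], rot=[[0,0,-1],[0,0,-2.1],[0,0,-3.2],[0,0,-4.3],[0,0,-5.4]])

```text
clock: 11.38
eef_pos: [538.3, -31.3, 224.9]
tcp_rot: [3.141, 0.001, 1.932]
contact_force: [0.4, 0.3, -0.4]
opening: 0.9
grasp_force: 0.0
```

```bash
python3 - <<'E'
from h import *
D=down(152.3)
go((504.5,-280,212,D))
E
```

```text
at [538.3 -31.3 224.9] [180.    0.  110.7] clk 11.38 open 0.9 gf 0.0 F [ 0.4  0.3 -0.4] q [-0.06  0.23  1.82 -0.    1.09 -0.42]
dp [-5.52 -2.99  0.32] rot [ 0.    0.01 -6.93] |rows>= 7
```

Request:
play_rows(dp=[[-0.7,-0.38,0],[-1.45,-0.79,0],[-2.2,-1.19,0.1],[-2.95,-1.6,0.1],[-3.7,-2.0,0.1]], rot=[[0,0,-1],[0,0,-2],[0,0,-3.1],[0,0,-4.2],[0,0,-5.2]], fingers=0.8)

```text
clock: 11.8
eef_pos: [514.6, -197.8, 220.6]
tcp_rot: [3.141, 0.0, 2.477]
contact_force: [-0.2, 0.3, -0.5]
opening: 0.802
grasp_force: 0.0
```

```bash
python3 - <<'E'
from h import *
D=down(152.3)
go((504.5,-280,212,D))
E
```

```text
at [ 514.6 -197.8  220.6] [180.    0.  141.9] clk 11.8 open 0.802 gf 0.0 F [-0.2  0.3 -0.5] q [-0.37  0.25  1.8  -0.    1.09 -1.28]
dp [-1.07 -1.77  0.22] rot [ 0.    0.   -1.73] |rows>= 2
```

Here I look back at the case now that the arm is clear of it.

Request:
play_rows(dp=[[-0.35,-0.6,0],[-0.75,-1.2,0.1],[-1.0,-1.65,0.2],[-1.07,-1.77,0.22],[-1.07,-1.77,0.22]], rot=[[0,0,-0.7],[0,0,-1.3],[0,0,-1.7],[0,0,-1.7],[0,0,-1.7]])

```text
clock: 12.22
eef_pos: [504.3, -279.4, 211.3]
tcp_rot: [-3.142, -0.0, 2.645]
contact_force: [-0.1, 1.0, 0.2]
opening: 0.802
grasp_force: 0.0
```

Request:
play_rows(dp=[[0,0,0],[0,0,0]], rot=[[0,0,0],[0,0,0]])

```text
clock: 12.38
eef_pos: [505.0, -277.2, 211.4]
tcp_rot: [3.141, 0.0, 2.648]
contact_force: [-0.4, 0.2, -0.2]
opening: 0.803
grasp_force: 0.0
```

```bash
python3 - <<'E'
from h import *
from rig import optics
go((504.5,-280,125,down(152.3)))
t=optics.grab_frame('top');s=optics.grab_frame('side')
pickle.dump(t,open('top3.pkl','wb'));pickle.dump(s,open('side3.pkl','wb'))
a=[cv2.resize(f['color'][v-60:v+60,u-50:u+50,::-1],None,fx=4,fy=4,interpolation=cv2.INTER_CUBIC) for f,(u,v) in((t,(300,190)),(s,(345,260)))]
cv2.imwrite('pics/h3.png',np.hstack(a))
hsv=cv2.cvtColor(t['color'],cv2.COLOR_RGB2HSV)
for X in((534.4,6.9),(562.5,138.6)):
    print(proj(t,(*X,110)))
E
```

```text
at [ 505.  -277.2  211.4] [180.    0.  151.7] clk 12.38 open 0.803 gf 0.0 F [-0.4  0.2 -0.2] q [-0.5   0.3   1.76  0.    1.08 -1.58]
dp [-0.02 -0.07  2.16] rot [ 0.    0.   -0.09] |rows>= 3
[321.22592342 198.09408002]
[274.49051778 188.38673992]
```

View pics/h3.png

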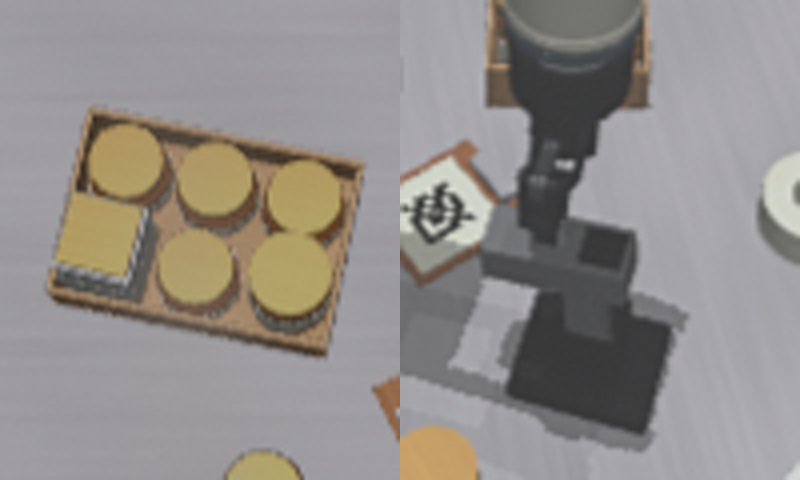

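Both tall items stand in their places: canister at top-crop (100,240) and jar at (291,273). The gripper is over the scanner head, so I descend and grip.

Request:
play_rows(dp=[[-0.02,-0.05,0.4],[-0.02,-0.05,0.9],[-0.02,-0.05,1.4],[-0.02,-0.05,1.9],[-0.02,-0.05,2.16]], rot=[[0,0,0],[0,0,0],[0,0,0],[0,0,0],[0,0,0]])

```text
clock: 12.9
eef_pos: [503.9, -279.0, 122.7]
tcp_rot: [3.141, -0.002, 2.65]
contact_force: [-0.1, 1.0, -0.5]
opening: 0.804
grasp_force: 0.0
```

Request:
play_rows(dp=[[0,0,0],[0,0,0]], rot=[[0,0,0],[0,0,0]])

```text
clock: 13.07
eef_pos: [504.7, -279.9, 124.7]
tcp_rot: [3.142, -0.001, 2.649]
contact_force: [-0.0, -0.2, 0.4]
opening: 0.8
grasp_force: 0.0
```

Request:
play_rows(dp=[[0,0,0],[0,0,0],[0,0,0],[0,0,0],[0,0,0]], rot=[[0,0,0],[0,0,0],[0,0,0],[0,0,0],[0,0,0]], fingers=0, grip_force=60)

```text
clock: 13.48
eef_pos: [505.5, -280.7, 126.1]
tcp_rot: [3.141, 0.002, 2.648]
contact_force: [0.3, 1.3, 7.0]
opening: 0.483
grasp_force: 60.0
```

Request:
play_rows(dp=[[0,0,0],[0,0,0],[0,0,0],[0,0,0]], rot=[[0,0,0],[0,0,0],[0,0,0],[0,0,0]])

```text
clock: 13.82
eef_pos: [505.5, -280.7, 126.0]
tcp_rot: [3.141, 0.002, 2.648]
contact_force: [0.3, 1.9, 6.8]
opening: 0.487
grasp_force: 60.0
```

Request:
play_rows(dp=[[0,0,-0.15],[0,0,-0.4],[0,0,-0.7],[0,0,-1.0],[0,0,-1.3]], rot=[[0,0,0],[0,0,0],[0,0,0],[0,0,0],[0,0,0]])

```text
clock: 14.23
eef_pos: [504.4, -280.4, 178.2]
tcp_rot: [-3.142, 0.0, 2.649]
contact_force: [0.9, -0.3, -1.9]
opening: 0.483
grasp_force: 60.8
```

Request:
play_rows(dp=[[0,0,-0.4],[0,0,-0.9],[0,0,-1.4],[0,0,-1.9],[0,0,-2.2]], rot=[[0,0,0],[0,0,0],[0,0,0],[0,0,0],[0,0,0]])

```text
clock: 14.65
eef_pos: [505.1, -280.7, 267.9]
tcp_rot: [-3.141, 0.003, 2.649]
contact_force: [0.3, -0.3, -2.1]
opening: 0.482
grasp_force: 60.9
```

```bash
cat > fin.py <<'E'
from h import *
code=np.array([429.1,-130.9,5]);az=np.radians(163);th=np.radians(50);L=200
d=np.array([np.cos(az),np.sin(az),0]);up=np.array([0,0,1.])
X=np.cos(th)*d-np.sin(th)*up; Z=-(np.cos(th)*up+np.sin(th)*d); Y=np.cross(Z,X)
Q=Ro.from_matrix(np.c_[X,Y,Z])
head=code-(L+58.5)*X
tcp=head+24*Z   # gripped with TCP ~24 mm beyond head point
E
python3 - <<'E'
from fin import *
print(head,tcp)
go((*tcp,Q))
E
```

```text
[ 588.00016926 -179.48065703  203.02248855] [ 605.58189593 -184.85593031  187.59558591]
at [ 505.1 -280.7  267.9] [-180.     0.2  151.8] clk 14.65 open 0.482 gf 60.9 F [ 0.3 -0.3 -2.1] q [-0.51  0.25  1.7  -0.    1.2  -1.59]
dp [-1.07  3.3   2.01] rot [-0.82 -8.28 -1.75] |rows>= 8
```

Request:
play_rows(dp=[[-0.06,0.2,0.12],[-0.17,0.53,0.32],[-0.28,0.86,0.52],[-0.39,1.2,0.72],[-0.5,1.55,0.94]], rot=[[-0.05,-0.5,-0.1],[-0.13,-1.3,-0.28],[-0.21,-2.1,-0.45],[-0.3,-3.0,-0.63],[-0.38,-3.85,-0.82]])

```text
clock: 15.07
eef_pos: [551.8, -234.9, 227.9]
tcp_rot: [3.118, 0.41, 2.731]
contact_force: [0.4, -0.5, -3.4]
opening: 0.485
grasp_force: 61.0
```

```bash
python3 - <<'E'
from fin import *
go((*tcp,Q))
E
```

```text
at [ 551.8 -234.9  227.9] [178.6  23.5 156.5] clk 15.07 open 0.485 gf 61.0 F [ 0.4 -0.5 -3.4] q [-0.42  0.14  2.    0.05  0.6  -1.62]
dp [-0.27  1.65  1.26] rot [-0.43 -4.4  -0.93] |rows>= 4
```

```bash
python3 - <<'E'
from fin import *
from scipy.optimize import least_squares
from rig import telemetry
S=[((218.3,585.6,231.3),(.353,1.633,1.155)),((466.5,221.4,179.9),(.24,1.91,.98)),((466.7,223,193.5),(.23,1.9,1.01)),((533.5,5.3,187.6),(.26,1.87,1.01)),((583.9,305.5,189.2),(.44,1.59,1.10)),((534.4,6.3,198.3),(.25,1.86,1.03)),((566.1,200.9,191.9),(.36,1.72,1.06)),((505.1,-280.7,267.9),(.25,1.70,1.20))]
s=telemetry.sense();S.append((s['eef_pos'],s['qpos'][[1,2,4]]))
def fk(p,q):
    a,h,L1,L2,Lt=p; A=q[0];B=q[0]+q[1];C=B+q[2]
    return np.array([a+L1*np.sin(A)+L2*np.sin(B)+Lt*np.sin(C),h+L1*np.cos(A)+L2*np.cos(B)+Lt*np.cos(C)])
f=lambda p:np.ravel([(fk(p,q)-[np.hypot(*x[:2]),x[2]]) for x,q in S]).tolist()+list((p-[0,300,450,450,250])*.01)
o=least_squares(f,[0,300,450,450,250]);print(o.x.round(),np.abs(o.fun).max())
code=np.array([429.1,-130.9,5]);
for deg in(40,45,50):
  for L in(150,200,250):
    th=np.radians(deg);R0=np.hypot(*code[:2])
    r=R0+(L+58.5)*np.cos(th)+24*np.sin(th);z=5+(L+58.5)*np.sin(th)-24*np.cos(th)
    g=least_squares(lambda q:np.r_[(fk(o.x,q)-[r,z])/100,q.sum()-(np.pi-th)],[.2,1.9,.5]);print(deg,L,round(r),round(z),g.x.round(2),g.cost)
E
```

```text
[-46. 237. 584. 508. 346.] 10.482766813359945
40 150 624 121 [ 0.27  2.26 -0.08] 7.2842257016234e-20
40 200 662 153 [0.26 2.16 0.02] 2.1939478375502498e-23
40 250 700 185 [0.27 2.06 0.11] 1.0889057282436343e-27
45 150 613 135 [ 0.24  2.33 -0.21] 8.077935669463161e-31
45 200 648 171 [ 0.22  2.23 -0.1 ] 2.378726081555521e-21
45 250 684 206 [0.21 2.14 0.01] 6.840777607361787e-25
50 150 601 149 [ 0.21  2.39 -0.34] 6.179620787139318e-30
50 200 633 188 [ 0.18  2.3  -0.21] 3.1864666779037477e-19
50 250 665 226 [ 0.16  2.21 -0.1 ] 2.856986000744962e-22
```

The radial direction would push joint 5 past its zero limit. I'll fit a full kinematic model and pick a feasible aiming azimuth.

```bash
cat > kin.py <<'E'
from h import *
from scipy.optimize import least_squares
P=np.array([-46,237,584,508,346.])
def FK(q,P=P):
    a,h,L1,L2,Lt=P;z=np.array([0,0,1.])
    R1=Ro.from_euler('z',q[0]);RA=R1*Ro.from_euler('y',q[1]);RB=RA*Ro.from_euler('y',q[2])
    RC=RB*Ro.from_euler('z',q[3])*Ro.from_euler('y',q[4])*Ro.from_euler('z',q[5]+np.pi/2)
    return R1.apply([a,0,h])+RA.apply(L1*z)+RB.apply(L2*z)+RC.apply(Lt*z),RC
lo=np.array([-2.63,-.92,.06,-1.3,0,-3.02]);hi=np.array([2.63,2.1,2.66,4.44,2.69,3.02])
E
python3 - <<'E'
from kin import *
from rig import telemetry
np.set_printoptions(precision=2,suppress=True)
s=telemetry.sense();q0=np.array(s['qpos']);p,R=FK(q0)
print(q0,p,s['eef_pos'],np.degrees((R.inv()*Ro.from_euler('xyz',s['tcp_rot'])).magnitude()))
code=np.array([429.1,-130.9,5]);up=np.array([0,0,1.])
for azd in range(-180,180,20):
  for th_,L in((45,180),(50,200)):
    az=np.radians(azd);th=np.radians(th_);d=np.array([np.cos(az),np.sin(az),0])
    X=np.cos(th)*d-np.sin(th)*up;Z=-(np.cos(th)*up+np.sin(th)*d);Q=Ro.from_matrix(np.c_[X,np.cross(Z,X),Z])
    head=code-(L+58.5)*X;t=head+24*Z
    best=None
    for st in(q0,np.r_[q0[:3],1,1,-1],np.r_[q0[:3],-1,1,-2],np.r_[q0[:3],0,1.5,1]):
        g=least_squares(lambda q:np.r_[(FK(q)[0]-t)/200,(FK(q)[1].inv()*Q).as_rotvec()],np.clip(st,lo+.1,hi-.1),bounds=(lo+.05,hi-.05))
        if g.cost<1e-6:
            c=np.abs(g.x-q0).max()
            if best is None or c<best[0]:best=(c,g.x)
    if best: print(azd,th_,L,best[0].round(2),best[1],'head',head.round(),'foot z',(head-129*-Z-12*X).round())
E
```

```text
[-0.42  0.14  2.    0.05  0.6  -1.62] [ 551.6  -236.35  225.69] [ 551.78 -234.89  227.95] 7.341589018103053e-15
-160 45 180 4.23 [-0.38  0.24  2.25  1.54  0.49  2.61] head [588. -73. 174.] foot z [681. -39.  91.]
-160 50 200 4.13 [-0.42  0.2   2.27  1.63  0.56  2.51] head [585. -74. 203.] foot z [685. -38. 129.]
-140 45 180 4.18 [-0.41  0.26  2.21  1.28  0.72  2.56] head [558. -22. 174.] foot z [635.  42.  91.]
-140 50 200 4.12 [-0.46  0.24  2.22  1.34  0.81  2.5 ] head [556. -24. 203.] foot z [638.  44. 129.]
-120 45 180 4.08 [-0.43  0.29  2.17  1.06  0.94  2.46] head [513.  15. 174.] foot z [563. 101.  91.]
-120 50 200 4.04 [-0.48  0.27  2.17  1.1   1.03  2.42] head [512.  13. 203.] foot z [565. 105. 129.]
-100 45 180 3.95 [-0.42  0.32  2.13  0.86  1.12  2.33] head [458.  35. 174.] foot z [476. 133.  91.]
-100 50 200 3.92 [-0.47  0.31  2.12  0.89  1.22  2.3 ] head [458.  33. 203.] foot z [476. 138. 129.]
-80 45 180 3.79 [-0.41  0.34  2.1   0.66  1.28  2.17] head [400.  35. 174.] foot z [383. 133.  91.]
-80 50 200 3.78 [-0.44  0.34  2.07  0.69  1.39  2.16] head [400.  33. 203.] foot
[... 1072 characters left out ...]
-0.6   1.32  1.02] head [ 300. -239.  174.] foot z [ 224. -303.   91.]
40 50 200 2.65 [-0.16  0.35  2.05 -0.63  1.43  1.03] head [ 302. -238.  203.] foot z [ 220. -306.  129.]
60 45 180 2.48 [-0.17  0.32  2.12 -0.8   1.17  0.86] head [ 345. -277.  174.] foot z [ 295. -363.   91.]
60 50 200 2.5 [-0.13  0.32  2.1  -0.83  1.28  0.88] head [ 346. -275.  203.] foot z [ 293. -367.  129.]
80 45 180 2.34 [-0.16  0.3   2.16 -1.    1.    0.72] head [ 400. -297.  174.] foot z [ 383. -395.   91.]
80 50 200 2.38 [-0.12  0.28  2.15 -1.04  1.09  0.76] head [ 400. -295.  203.] foot z [ 382. -399.  129.]
100 45 180 2.23 [-0.17  0.27  2.2  -1.21  0.79  0.61] head [ 458. -297.  174.] foot z [ 476. -395.   91.]
```

```bash
sed -i 's/az=np.radians(163)/az=np.radians(60)/' fin.py; python3 - <<'E'
from fin import *
from kin import *
from rig import telemetry
from scipy.spatial.transform import Slerp
np.set_printoptions(precision=2,suppress=True)
s=telemetry.sense();p0=np.array(s['eef_pos']);R0=Ro.from_euler('xyz',s['tcp_rot']);q=np.array(s['qpos'])
W=[(p0,R0),(np.array([505,-265,290.]),down(145)),(np.array([440,-265,300.]),down(60)),(tcp,Q)]
wps=[]
for (a,A),(b,B),n in zip(W,W[1:],(1,3,2)):
    sl=Slerp([0,1],Ro.concatenate([A,B]))
    for k in range(1,n+1):
        f=k/n;x=a+(b-a)*f;RR=sl(f);wps.append((*x,RR))
        g=least_squares(lambda q:np.r_[(FK(q)[0]-x)/200,(FK(q)[1].inv()*RR).as_rotvec()],np.clip(q,lo+.01,hi-.01),bounds=(lo,hi));q=g.x;print(x,q,g.cost)
print(head,tcp)
go(*wps)
E
```

```text
[ 505. -265.  290.] [-0.48  0.24  1.67  0.    1.23 -1.44] 9.167512788285102e-31
[ 483.33 -265.    293.33] [-0.5   0.2   1.71  0.    1.23 -0.97] 1.1301836917425204e-20
[ 461.67 -265.    296.67] [-0.52  0.17  1.74  0.    1.23 -0.49] 6.732192774939392e-20
[ 440. -265.  300.] [-0.54  0.14  1.77  0.    1.23 -0.02] 4.881017690509222e-19
[ 388.41 -277.86  243.8 ] [-0.32  0.16  1.94 -0.46  1.18  0.42] 1.5742878848754688e-19
[ 336.83 -290.72  187.6 ] [-0.13  0.32  2.1  -0.83  1.28  0.88] 2.0634601223075794e-20
[ 346.02 -274.8   203.02] [ 336.83 -290.72  187.6 ]
at [ 551.8 -234.9  227.9] [178.6  23.5 156.5] clk 15.07 open 0.485 gf 61.0 F [ 0.4 -0.5 -3.4] q [-0.42  0.14  2.    0.05  0.6  -1.62]
dp [ 0.09 -1.12 -1.76] rot [0.61 3.88 1.94] |rows>= 4
dp [ 0.44 -0.31 -0.08] rot [ 0.   -0.    4.72] |rows>= 4
dp [ 0.24 -0.48 -0.08] rot [ 0.   -0.    4.72] |rows>= 4
dp [-0.02 -0.54 -0.08] rot [ 0.   -0.    4.72] |rows>= 4
dp [-0.92 -0.96  1.41] rot [ 0.   -4.17  0.  ] |rows>= 4
dp [-0.24 -0.96  1.66] rot [ 0.   -4.17 -0.  ] |rows>= 4
```

Request:
play_rows(dp=[[0.02,-0.2,-0.35],[0.04,-0.5,-0.75],[0.06,-0.8,-1.2],[0.08,-1.02,-1.6],[0.09,-1.12,-1.76]], rot=[[0.1,0.7,0.35],[0.25,1.6,0.8],[0.4,2.6,1.3],[0.55,3.5,1.75],[0.61,3.88,1.94]])

```text
clock: 15.48
eef_pos: [505.5, -267.0, 292.6]
tcp_rot: [-3.14, -0.007, 2.527]
contact_force: [0.2, -0.9, -2.3]
opening: 0.484
grasp_force: 61.2
```

Request:
play_rows(dp=[[0.08,-0.06,0],[0.17,-0.12,-0.03],[0.26,-0.18,-0.05],[0.35,-0.25,-0.06],[0.44,-0.31,-0.08]], rot=[[0,0,0.8],[0,0,1.75],[0,0,2.7],[0,0,3.7],[0,0,4.7]])

```text
clock: 15.9
eef_pos: [482.9, -265.6, 292.9]
tcp_rot: [-3.138, -0.005, 2.032]
contact_force: [0.2, 0.5, -1.7]
opening: 0.487
grasp_force: 61.3
```

Request:
play_rows(dp=[[0.05,-0.1,0],[0.1,-0.2,-0.03],[0.15,-0.3,-0.05],[0.2,-0.4,-0.06],[0.24,-0.48,-0.08]], rot=[[0,0,0.95],[0,0,1.9],[0,0,2.85],[0,0,3.8],[0,0,4.7]])

```text
clock: 16.32
eef_pos: [461.3, -265.6, 296.3]
tcp_rot: [-3.136, -0.003, 1.54]
contact_force: [0.2, 0.7, -2.0]
opening: 0.486
grasp_force: 61.3
```

Request:
play_rows(dp=[[0,-0.15,0],[0,-0.3,-0.03],[0,-0.4,-0.05],[0,-0.5,-0.06],[-0.02,-0.54,-0.08]], rot=[[0,0,1],[0,0,2.1],[0,0,3.2],[0,0,4.1],[0,0,4.7]])

```text
clock: 16.73
eef_pos: [439.6, -265.7, 299.6]
tcp_rot: [-3.136, 0.0, 1.048]
contact_force: [-0.1, -0.1, -2.0]
opening: 0.486
grasp_force: 61.3
```

```bash
python3 - <<'E'
from fin import *
from scipy.spatial.transform import Slerp
from rig import telemetry
s=telemetry.sense();p0=np.array(s['eef_pos']);R0=Ro.from_euler('xyz',s['tcp_rot'])
sl=Slerp([0,1],Ro.concatenate([R0,Q]))
go((*((p0+tcp)/2),sl(.5)),(*tcp,Q))
E
```

```text
at [ 439.6 -265.7  299.6] [-179.7    0.    60. ] clk 16.73 open 0.486 gf 61.3 F [-0.1 -0.1 -2. ] q [-0.55  0.12  1.78 -0.    1.25 -0.02]
dp [-0.91 -0.95  1.41] rot [-0.03 -4.17  0.02] |rows>= 4
dp [-0.23 -0.95  1.66] rot [-0.03 -4.17  0.02] |rows>= 4
```

Request:
play_rows(dp=[[-0.12,-0.12,0.2],[-0.32,-0.33,0.5],[-0.52,-0.54,0.8],[-0.72,-0.75,1.1],[-0.91,-0.95,1.41]], rot=[[0,-0.6,0],[0,-1.4,0],[0,-2.3,0],[0,-3.2,0],[-0.03,-4.17,0]])

```text
clock: 17.15
eef_pos: [389.0, -279.3, 244.0]
tcp_rot: [3.141, 0.441, 1.053]
contact_force: [-0.7, -0.5, -1.7]
opening: 0.489
grasp_force: 61.1
```

Request:
play_rows(dp=[[-0.05,-0.2,0.35],[-0.1,-0.4,0.7],[-0.15,-0.6,1.05],[-0.2,-0.8,1.4],[-0.23,-0.95,1.66]], rot=[[0,-0.9,0],[0,-1.8,0],[0,-2.7,0],[0,-3.5,0],[-0.03,-4.17,0]])

```text
clock: 17.57
eef_pos: [337.6, -291.3, 186.7]
tcp_rot: [3.14, 0.877, 1.055]
contact_force: [-0.2, 0.0, -2.1]
opening: 0.481
grasp_force: 61.2
```

Request:
play_rows(dp=[[0,0,0],[0,0,0],[0,0,0],[0,0,0]], rot=[[0,0,0],[0,0,0],[0,0,0],[0,0,0]])

```text
clock: 17.9
eef_pos: [339.0, -291.9, 188.0]
tcp_rot: [3.138, 0.871, 1.052]
contact_force: [-0.0, 0.4, -1.6]
opening: 0.484
grasp_force: 61.2
```

```bash
python3 - <<'E'
from fin import *
from rig import optics
np.set_printoptions(precision=1,suppress=True)
go((*tcp,Q))
t=optics.grab_frame('top');s=optics.grab_frame('side')
pickle.dump(t,open('top4.pkl','wb'));pickle.dump(s,open('side4.pkl','wb'))
XX,ZZ=Q.as_matrix()[:,0],-Q.as_matrix()[:,2];YY=np.cross(ZZ,XX)
a=[]
for f in(t,s):
    u,v=proj(f,head).astype(int); o=np.array([u-50,v-55])
    a.append(cv2.resize(f['color'][o[1]:o[1]+120,o[0]:o[0]+100,::-1],None,fx=4,fy=4,interpolation=cv2.INTER_CUBIC))
    print(o,{n:((proj(f,X)-o)*4+1.5) for n,X in(('window',head+58.5*XX),('foot',head-12*XX-129*ZZ),('code',code),
      ('ftL',head+58*XX+19*ZZ+21*YY),('ftR',head+58*XX+19*ZZ-21*YY),('fbL',head+58*XX-19*ZZ+21*YY),('fbR',head+58*XX-19*ZZ-21*YY),('rtL',head-46*XX+19*ZZ+21*YY),('rtR',head-46*XX+19*ZZ-21*YY),('footL',head-12*XX-129*ZZ+13*YY+15*XX),('footR',head-12*XX-129*ZZ-13*YY+15*XX))})
cv2.imwrite('pics/h4.png',np.hstack(a))
E
```

```text
at [ 339.  -291.9  188. ] [179.8  49.9  60.3] clk 17.9 open 0.484 gf 61.2 F [-0.   0.4 -1.6] q [-0.1  0.4  2.1 -0.8  1.2  0.9]
dp [ 0.  -0.1  0. ] rot [ 0.1 -0.   0. ] |rows>= 1
[382 209] {'window': array([137.4, 197. ]), 'foot': array([319.2, 307.3]), 'code': array([-58., 121.]), 'ftL': array([107. , 213.2]), 'ftR': array([137.2, 157.1]), 'fbL': array([138.6, 236.7]), 'fbR': array([168.1, 181.6]), 'rtL': array([230.9, 263.5]), 'rtR': array([262.8, 202.9]), 'footL': array([292.3, 316.8]), 'footR': array([309.9, 282.9])}
[227 204] {'window': array([230.4, 215.9]), 'foot': array([145.6, 414.1]), 'code': array([307.4, 195.7]), 'ftL': array([209.9, 181.7]), 'ftR': array([264.5, 198.3]), 'fbL': array([196.2, 233.5]), 'fbR': array([250.6, 250.6]), 'rtL': array([155.3, 191.7]), 'rtR': array([215.2, 210.3]), 'footL': array([136.6, 403.2]), 'footR': array([171.7, 415.4])}
```

View pics/h4.png

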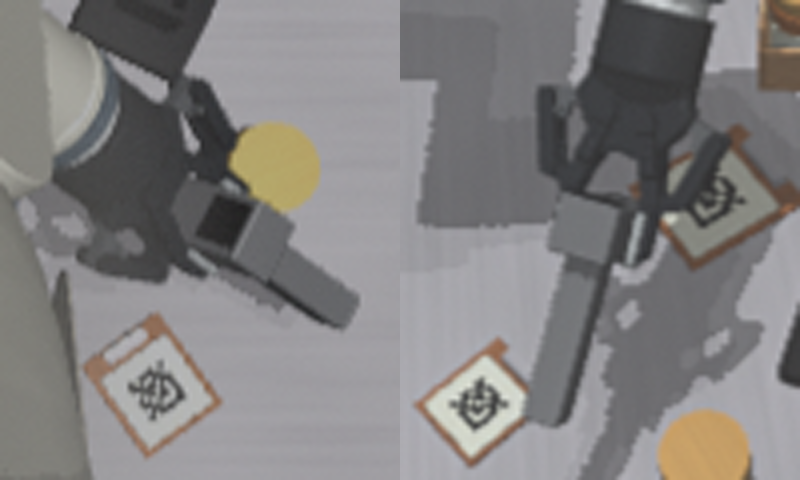

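The scanner is nose-down at about 50° and its prediction agrees with the image to a few mm. I'll use one enlarged view for its exact corners.

```bash
python3 - <<'E'
from h import *
t=load('top4');s=load('side4')
a=[cv2.resize(f['color'][o[1]:o[1]+75,o[0]:o[0]+50,::-1],None,fx=8,fy=8,interpolation=cv2.INTER_CUBIC) for f,o in((t,(424,240)),(s,(252,244)))]
cv2.imwrite('pics/h5.png',np.hstack(a))
E
```

```text
(no output)
```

View pics/h5.png

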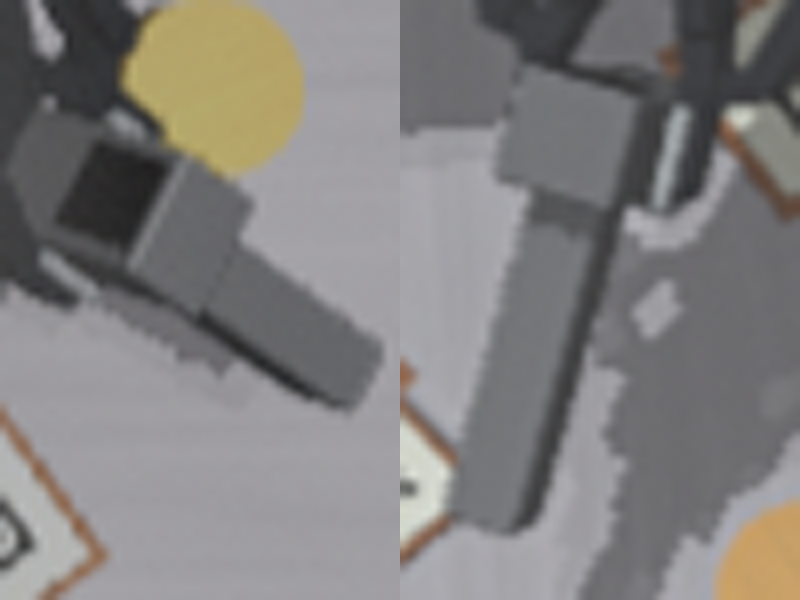

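```bash
cat > fit.py <<'E'
from fin import *
from scipy.optimize import least_squares
np.set_printoptions(precision=2,suppress=True)
t=load('top4');s=load('side4')
p=np.array([339,-291.9,188.]);R=Ro.from_euler('xyz',[3.138,.871,1.052])
# scanner frame: x=tool x, y=-tool y, z=-tool z, origin at scanner_head
M={'rtR':(-46,-21,19),'rtL':(-46,21,19),'rbR':(-46,-21,-19),'rbL':(-46,21,-19),'fR':(-27,-13,-129),'fL':(-27,13,-129)}
OT={'rtR':(188,157),'rtL':(130,265),'rbR':(253,205),'rbL':(200,312),'fR':(383,350),'fL':(350,410)}
OS={'rtL':(125,65),'rtR':(245,100),'rbL':(95,178),'rbR':(205,212),'fL':(50,512),'fR':(112,532)}
def pose(v): return p+R.apply([v[0],v[1],v[2]-24]), R*Ro.from_rotvec(np.radians(v[3:6]))
def res(v):
    h,Q2=pose(v);r=[]
    for f,O,o,sh in((t,OT,(424,240),v[6:8]),(s,OS,(252,244),v[8:10])):
        for k,uv in O.items():
            X=h+Q2.apply(np.array(M[k])*[1,-1,-1]); r+=list(proj(f,X)+sh-((np.array(uv)-3.5)/8+o))
    return np.array(r)
g=least_squares(lambda v:np.r_[res(v)/.4,v[:6]/[4,1.,5,1,4,1],v[6:]/.7],np.zeros(10))
print(g.x,np.abs(res(g.x)).max())
h,Q2=pose(g.x);X=Q2.apply([1,0,0]);hit=h+X*(5-h[2])/X[2];w=h+58.5*X
print('head',h,'pitch',np.degrees(np.arcsin(-X[2])),'hit',hit,'code',code,'dist',np.linalg.norm(code-w),'win',w)
X=R.apply([1,0,0]);h=p+R.apply([0,0,-24]);print('nominal hit',h+X*(5-h[2])/X[2])
E
python3 fit.py
```

```text
[ 2.12  0.24  2.4  -0.08 -3.35  0.19  0.72  0.12  0.29 -0.33] 1.0402826997136003
head [ 348.01 -276.44  200.29] pitch 53.251741788055696 hit [ 421.06 -150.23    5.  ] code [ 429.1 -130.9    5. ] dist 198.36388093555232 win [ 365.54 -246.15  153.42]
nominal hit [ 430.88 -130.81    5.  ]
```

```bash
python3 - <<'E'
from h import *
R=Ro.from_euler('xyz',[3.138,.871,1.052])
go((347,-272.6,188,R))
E
```

```text
at [ 338.6 -291.9  187.9] [179.8  49.9  60.3] clk 18.0 open 0.477 gf 61.2 F [ 0.3 -0.1 -1.9] q [-0.14  0.36  2.09 -0.85  1.25  0.9 ]
dp [ 0.34 -0.06 -0.4 ] rot [ 0.    0.01 -0.  ] |rows>= 1
```

Request:
play_rows(dp=[[0.1,-0.01,-0.1],[0.2,-0.03,-0.25],[0.3,-0.05,-0.35],[0.34,-0.06,-0.4],[0.34,-0.06,-0.4]], rot=[[0,0,0],[0,0,0],[0,0,0],[0,0,0],[0,0,0]])

```text
clock: 18.42
eef_pos: [346.7, -271.4, 186.7]
tcp_rot: [3.142, 0.873, 1.057]
contact_force: [0.2, -0.0, -1.8]
opening: 0.483
grasp_force: 61.2
```

Request:
play_rows(dp=[[0,0,0],[0,0,0],[0,0,0],[0,0,0],[0,0,0]], rot=[[0,0,0],[0,0,0],[0,0,0],[0,0,0],[0,0,0]])

```text
clock: 18.83
eef_pos: [346.0, -272.2, 186.7]
tcp_rot: [-3.141, 0.874, 1.056]
contact_force: [0.0, 0.8, -1.2]
opening: 0.483
grasp_force: 61.2
```

```bash
python3 - <<'E'
from h import *
R=Ro.from_euler('xyz',[3.138,.871,1.052])
go((347,-272.6,188,R))
E
```

```text
at [ 346.  -272.2  186.7] [-180.    50.1   60.5] clk 18.83 open 0.483 gf 61.2 F [ 0.   0.8 -1.2] q [-0.09  0.37  2.08 -0.82  1.27  0.91]
dp [-0.02  0.03 -0.02] rot [-0.01  0.02  0.02] |rows>= 1
```

Request:
play_rows(dp=[[-0.02,0.03,-0.03],[-0.02,0.03,-0.03],[-0.02,0.03,-0.03],[-0.02,0.03,-0.03],[-0.02,0.03,-0.03]], rot=[[-0.01,0.03,0.02],[-0.01,0.03,0.02],[-0.01,0.03,0.02],[-0.01,0.03,0.02],[-0.01,0.03,0.02]])

```text
clock: 19.25
eef_pos: [347.4, -272.3, 188.1]
tcp_rot: [3.138, 0.87, 1.053]
contact_force: [-0.0, 0.0, -1.3]
opening: 0.486
grasp_force: 61.2
```

```bash
python3 - <<'E'
import fit
from fit import *
from rig import telemetry, optics
st=telemetry.sense()
fit.p=np.array(st['eef_pos']);fit.R=Ro.from_euler('xyz',st['tcp_rot'])
h,Q2=fit.pose(g.x);X=Q2.apply([1,0,0]);print('now',fit.p,'hit',h+X*(5-h[2])/X[2],'code',code,'qvel',np.abs(st['qvel']).max())
# scene check: bystanders unchanged between first and present top picture
n=optics.grab_frame('top');d=cv2.absdiff(n['color'],t['color'] if 0 else load('top0')['color']).max(2)
for k,(u,v) in dict(a=(316,253),b=(181,242),roll=(387,138),lids=(450,250),spray=(228,130),tub=(478,158)).items(): print(k,np.median(d[v-8:v+8,u-8:u+8]))
E
```

```text
[ 2.12  0.24  2.4  -0.08 -3.35  0.19  0.72  0.12  0.29 -0.33] 1.0402826997136003
head [ 348.01 -276.44  200.29] pitch 53.251741788055696 hit [ 421.06 -150.23    5.  ] code [ 429.1 -130.9    5. ] dist 198.36388093555232 win [ 365.54 -246.15  153.42]
nominal hit [ 430.88 -130.81    5.  ]
now [ 347.38 -272.3   188.12] hit [ 429.49 -130.34    5.  ] code [ 429.1 -130.9    5. ] qvel 0.0010675353594067221
a 62.5
b 6.0
roll 6.0
lids 6.0
spray 6.0
tub 6.0
```

```bash
python3 -c "
from rig import r
print(r.sign_off())"
```

```text
the job is handed in; nothing more can be done
None
```

I handed the job in at about 19 s: the jar and canister stand in the case's two empty places, and the scanner is held still about 20 cm from the code, nose-down about 53°, its line of sight meeting the table within about 1 mm of the code's middle by my camera fit; I did not see the verdict, and the arm or its shadow hid short_jar_a in the last picture.

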